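# Screw down the bottle-brick clamp with fingertip strokes

### The job

Screw the clamp bar fully down onto the two stuffed bottles in the jig: turn the wing nut on the threaded rod clockwise (seen from above) by pushing its wings round with a fingertip, stroke after stroke, until it comes up against its stop, and leave it there. Only push: never take the nut or a wing between the fingers, and do not force it. Leave the bottles, the spare wing nut and the spirit level where they are.

Things in the scene. Friction and masses are not known exactly. Their poses are not given: they have to be found in the camera images.
- jig: Fixed plywood base 240 x 230 x 18 mm on the bench, with three timber strips (tops 48 mm above the bench) that form two troughs along its x axis; a stuffed bottle lies in each. Origin: centre of the underside, x along the bottles, y across them, z up. A wooden clamp bar spans the bottles.
- rod_top (a point): Top of the fixed upright threaded steel rod, 15 mm thick, in the middle of the jig, 163 mm above the bench: from 5 mm below to 7 mm above the tops of the nut's wings. The nut and the bar are threaded on it.
- bar_top (a point): Centre of the top of the wooden clamp bar (60 mm along the jig's x, 172 mm along its y, 29 mm thick with its rubber pads), just under the nut, on the rod's axis. It moves down with the nut and ends with its pads on the bottles, this point then 113 mm above the bench.
- wingnut (a joint): Turn of the wing nut, rad: grows clockwise seen from above; nut and bar move down 10 mm per turn (1.59 mm per rad). Starts between 0 and 2.5; hard stop at 7, with the bar home on the bottles. It turns stiffly (about 0.12 N m: 3 N pushed 40 mm from the axis), stays where it is left and does not spin on.
- nut_top (a point): On the nut's axis, level with the tops of its wings (about 157 to 168 mm above the bench); x along the wings, z up. Steel nut, two opposite upright wings: plates 10 mm thick, 36 mm high, out to 55 mm from the axis. Hub 32 to 38 mm thick, its top 14 mm below the wing tops. Flange under the wings 72 mm across, its upper face 34 to 38 mm below the wing tops. Bar top 44 mm below.
- wing_end (a point): Outer end of one of the two wings, 55 mm from the axis, at the wings' top edge; turns with the nut.
- bottle_left: Stuffed bottle lying in the trough on the +y side of the jig, 65 mm thick, 200 mm long. Origin: under its middle, on the trough's floor. To be left in place.
- bottle_right: The same, in the trough on the -y side.
- bottle_standing: Stuffed bottle standing loose on the bench beside the jig, 65 mm thick, 200 mm high. Origin: centre of its underside. To be left alone.
- spare_nut: A loose wing nut of the same kind (110 mm across the wings, 44 mm high) lying on the bench beside the jig, flange down. Origin: centre of its underside. To be left alone.
- level: Loose yellow spirit level, 230 x 45 x 24 mm, lying on the bench beyond the jig. Origin: centre of its underside, y along its length. To be left alone.

How it is judged:
At the end, for the whole second after the job is handed in: The wing nut is within 0.35 rad (a twentieth of a turn) of its stop at 7, the bar down on the bottles; the two clamped bottles are within 12 mm and the standing bottle, spare nut and level within 20 mm of where they were, the bottle upright (value of joint wingnut above 6.65 rad and distance of each of bottle_standing, spare_nut, level from where it was at the start of the episode below 0.02 m and angle between bottle_standing's own z axis and vertical below 0.2 rad and distance of each of bottle_left, bottle_right from where it was at the start of the episode below 0.012 m); the robot touches nothing.
It fails at once if The nut or a wing is taken between the fingers (the grasp point lies within the thickness of the wings or hub while the fingers touch the nut) (contact force between the fingers and wingnut above 0.5 N and y of the grasp point in the frame of nut_top between -0.007 and 0.007 m and x of the grasp point in the frame of nut_top between -0.05 and 0.05 m and z of the grasp point in the frame of nut_top below 0.005 m).
It fails at once if The nut is forced with more than 80 N (contact force between the fingers and wingnut above 80 N).
It fails at once if A bystander (standing bottle, spare wing nut, spirit level) is moved by more than 30 mm or lifted (distance of any of bottle_standing, spare_nut, level from where it was at the start of the episode above 0.03 m or height (world z) of any of bottle_standing, spare_nut, level above 0.012 m).
It fails at once if A clamped bottle is lifted or pulled out of its trough (distance of any of bottle_left, bottle_right from where it was at the start of the episode above 0.02 m).
It also fails if it takes over 61 s, if anything falls off the work surface, if the arm or the gripper's body presses on something with over 40 N, if the wrist force passes 120 N, or if a joint passes its speed limit or range.

### The arm

A 7-joint arm with a two-finger parallel gripper is mounted at the origin on the work surface. World frame = base frame: x ahead of the robot, y to its left, z up, the work surface at z = 0. Lengths are in m, angles in rad, forces in N, time in s.
With the tool pointing down it reaches from about 0.425 to 1.025 m from the base axis. Payload 9.4 kg.
Tool frame: the origin (TCP) lies midway between the tips of the shut fingers; the grasp point (between the pads) lies 19 mm behind it; z points along the fingers, y is the direction in which the jaws open and shut (so a half turn about z gives the same grasp; the last joint's range is limited). The gripper opens to 85 mm and grips with 20 to 120 N. Pads are 22 mm wide; open, the fingers measure 114 mm over their backs; the gripper's body (76 mm by 85 mm) begins 54 mm behind the grasp point. The pads swing forward as they close: fully open they stand 13 mm farther back than shut.
Start: joints at [-0.077, 0.599, -0.003, 1.599, 0.002, 0.943, -0.08], TCP at [0.725, -0, 0.231] pointing down, gripper open.
Joint ranges: [-2.57, 2.57], [-0.35, 1.97], [-1.29, 1.29], [0.11, 2.56], [-1.05, 4.19], [0.11, 1.86], [-2.63, 2.63]. Speed limits (rad/s): [2.22, 2.22, 3.01, 3.01, 3.14, 3.14, 3.14].

### API

Orientations are given as a rotation vector (axis times angle).
In Python, from cell import sense, capture, job_done gives the robot as it stands.
- The arm moves only by the shell command python3 -m handwheel 'ROWS' [FORCE]. ROWS is a JSON object of lists of equal length, an entry for each row: "grip": the finger opening in mm, from 0 to 85.4; "delta_pos": the shift along the tool's x, y, z in units of 15 cm (1.0 is 15 cm), a list of three; "turn": the turn about the tool's z in units of 2 rad (1.0 is 2 rad). In form: {"grip": [grip, ...], "delta_pos": [[x, y, z], ...], "turn": [turn, ...]}. A call has 1 to 12 rows; each row shifts and turns the pose as measured when the row begins, along the tool's axes as they then stand; what a row does not reach is not made up. A row lasts 1/10 s, in which the tool goes at most 50 mm and 8.59 degrees, less where a joint would pass 70% of its speed; a pose out of reach is approached as far as the arm can. A call with a number of a shift or a turn outside -1 to 1 is refused whole. A call with a gripper value outside its range is refused whole. The fingers move at their own pace and stop on an object; FORCE is the grip in N (left out, the last holds). Time passes only in rows, so rows that do not move let the fingers close. It gives the time, the measured TCP pose, the force and the opening at its end, in the units of the state.
- sense(): the state, without advancing time (a new reading comes with each control period).
- capture(name): name is "scene" or "side" or "wrist"; returns a dict with "frame" (420x560x3 uint8, red, green, blue), "depth" (420x560 float32, m along the optical axis (not along the pixel's ray), 0 where there is no reading), "mtx" (3x3 intrinsics, pixels), "R" (3x3) and "t" (3): a world point X has camera coordinates R X + t; the wrist camera has in their place "tool_from_camera" (4x4, takes a point from camera to tool coordinates, whose origin is the TCP and whose axes are the flange's). Camera axes: x right, y down, z forward; pixel columns grow to the right and rows downward; lengths in m; the calibration is good to about 2 mm. The wrist camera is an equidistant fisheye: a pixel r from the principal point sees the ray r / f radians off the axis. A picture is of the moment at which its call begins: read the wrist's pose just before it.
- job_done(): hands the job in, once; it reports no verdict.
The state is a dict: "clock": time; "qpos": joint angles; "joint_velocities": joint speeds; "effort": joint torques, N m; "tcp_pos": TCP position; "tool_rot": TCP orientation; "wrist_force": force on the tool from outside, world axes, zero at the start; "moment": the same for the moment, N m; "gripper_width": finger opening in m.
Only numpy, scipy, OpenCV 4.12 (cv2) and the standard library are available. Lean on these libraries where they do the work, as an engineer would, in place of code of your own. Each camera call takes 0.05 s, during which the arm holds its last target. There are 200 camera calls.

## Working session

There is one attempt and no reset: what is moved stays moved. The work goes in short steps, Python scripts to look and compute and a shell command to move; the robot and the scene stay as the last step left them, time stands still between calls to the robot, and variables do not carry over. Pictures are saved under pics/ and viewed, on a budget of 10 in all, crops included, one or two more only if the job needs it, and the job is handed in when it is done.

```bash
mkdir -p pics; cat > h.py <<'E'
import numpy as np, cv2
from cell import sense, capture, job_done
from scipy.spatial.transform import Rotation as Ro
def world(c):
    d=c["depth"]; v,u=np.indices(d.shape); K=c["mtx"]
    P=np.stack([(u-K[0,2])/K[0,0]*d,(v-K[1,2])/K[1,1]*d,d],-1)
    return (P-c["t"])@c["R"]
E
python3 - <<'E'
from h import *
s=sense(); print({k:np.round(v,3) for k,v in s.items()})
ims=[]
for n in("scene","side"):
    c=capture(n); np.savez("pics/"+n,**c); 
    cv2.imwrite(f"pics/{n}.png",c["frame"][...,::-1])
    W=world(c); m=(c["depth"]>0)
    M=m&(W[...,2]>.140)&(W[...,2]<.175); print(n,M.sum(),np.round(W[M].mean(0),3))
E
```

```text
{'clock': np.float64(0.0), 'qpos': array([-0.077,  0.6  , -0.003,  1.6  ,  0.002,  0.943, -0.08 ]), 'joint_velocities': array([ 0.002, -0.003, -0.002, -0.002,  0.001,  0.001,  0.   ]), 'effort': array([-1.0000e-03, -7.7644e+01,  1.5650e+00, -2.5800e+01,  1.2000e-02,
        9.0000e-03,  0.0000e+00]), 'tcp_pos': array([ 0.725, -0.   ,  0.23 ]), 'tool_rot': array([-2.221e+00, -2.221e+00,  2.000e-03]), 'wrist_force': array([ 0.477,  0.239, -0.269]), 'moment': array([-0.031,  0.069,  0.002]), 'gripper_width': np.float64(0.085)}
scene 1618 [ 0.308 -0.037  0.157]
side 2428 [ 0.693 -0.554  0.156]
```

View pics/scene.png

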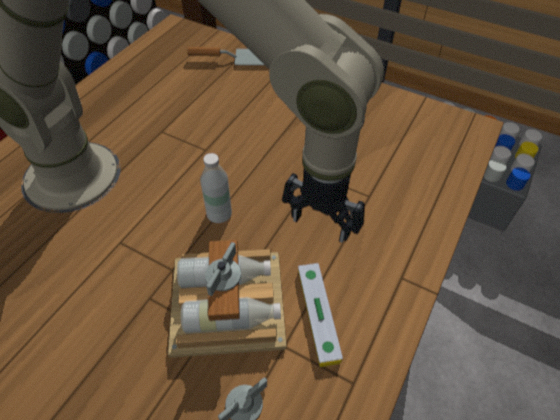

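View pics/side.png

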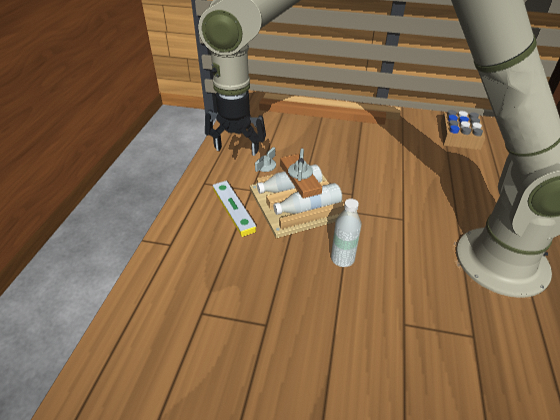

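The scene view shows the jig at about (228,303), the wing nut at (223,272) with its wings running from (213,290) to (233,250), the standing bottle at (216,190), the spare nut at (243,402) and the level at (320,315). The side view agrees. Next I'll get metric positions from depth.

```bash
python3 - <<'E'
from h import *
c=np.load("pics/scene.npz"); W=world(c)
for n,(u,v) in dict(bottle=(211,160),bottleB=(218,215),spare=(243,402),lev=(320,315),lev1=(310,272),lev2=(328,348),jigTL=(176,258),jigTR=(281,253),jigBL=(170,352),jigBR=(284,348),barT=(224,246),barB=(224,310)).items(): print(n,W[v,u].round(3))
sub=np.zeros(c["depth"].shape,bool); sub[235:305,195:250]=1
for lo,hi in((.145,.175),(.155,.175)):
    m=sub&(W[...,2]>lo)&(W[...,2]<hi)&(c["depth"]>0); P=W[m]; print(m.sum(),P.mean(0).round(3),P.min(0).round(3),P.max(0).round(3))
    (ctr,sz,a)=cv2.minAreaRect(P[:,:2].astype(np.float32)); print(np.round(ctr,4),np.round(sz,4),a)
m=sub&(W[...,2]>.09)&(W[...,2]<.135); print("bar z",np.percentile(W[m][:,2],[5,25,50,75,95]).round(4))
f=c["frame"][225:320,165:290,::-1]; cv2.imwrite("pics/crop.png",cv2.resize(f,None,fx=6,fy=6,interpolation=cv2.INTER_CUBIC))
E
```

```text
bottle [0.426 0.079 0.197]
bottleB [0.442 0.056 0.036]
spare [ 0.723 -0.285  0.03 ]
lev [ 0.771 -0.055  0.026]
lev1 [0.705 0.032 0.019]
lev2 [ 0.816 -0.11   0.022]
jigTL [ 0.416 -0.084  0.015]
jigTR [ 0.617  0.056 -0.001]
jigBL [ 0.541 -0.272  0.017]
jigBR [ 0.737 -0.15   0.01 ]
barT [ 0.539 -0.054  0.116]
barB [ 0.619 -0.178  0.116]
470 [ 0.579 -0.119  0.156] [ 0.561 -0.172  0.145] [ 0.592 -0.063  0.165]
[ 0.5777 -0.1172] [0.0317 0.1069] 18.435396194458008
283 [ 0.578 -0.119  0.161] [ 0.567 -0.171  0.155] [ 0.588 -0.063  0.165]
[ 0.5766 -0.1172] [0.0158 0.1087] 9.683643341064453
bar z [0.1164 0.1181 0.1197 0.1255 0.1296]
```

View pics/crop.png

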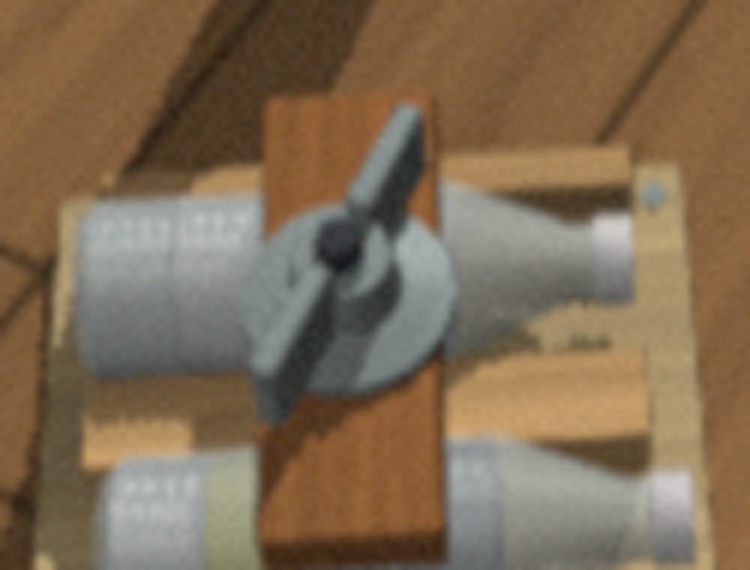

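The crop shows the rod tip at (338,243), with the wings running from (268,400) to (410,110). In metres, the nut axis is at about (0.577,-0.117), the wing tops at 0.165 (plausible, q≈2) and the wing line at about 100°. The tool axes are x=+Y, y=+X, z=-Z. I'll shut the fingers and go above a spot behind the +y wing, on its -x side.

```bash
python3 -m handwheel '{"grip":[0,0,0,0,0,0,0],"delta_pos":[[-0.1,-0.24,0],[-0.1,-0.24,0],[-0.1,-0.24,0],[-0.1,-0.24,0],[-0.1,-0.24,0],[0,0,0],[0,0,0]],"turn":[0,0,0,0,0,0,0]}' 20
python3 - <<'E'
from h import *
s=sense(); print(s["tcp_pos"].round(4),s["wrist_force"].round(2),s["gripper_width"])
for n in("scene","side"):
    c=capture(n); W=world(c); d=c["depth"]>0
    m=d&(W[...,2]>.153)&(W[...,2]<.172)&(np.hypot(W[...,0]-.577,W[...,1]+.117)<.06); P=W[m]
    if len(P)<10: print(n,len(P)); continue
    print(n,len(P),P.min(0).round(3),P.max(0).round(3))
    Q=P[P[:,2]>.158]; l=np.linalg.svd(Q[:,:2]-Q[:,:2].mean(0))[2][0]; print(Q.mean(0),np.degrees(np.arctan2(l[1],l[0])))
f=[capture(n)["frame"][...,::-1] for n in("wrist","side")]
cv2.imwrite("pics/w.png",cv2.resize(np.vstack([f[0],f[1]])[:],None,fx=.71,fy=.71))
E
```

```text
clock: 0.8
tcp_pos: [0.536, -0.0767, 0.2271]
tool_rot: [-2.217, -2.219, 0.007]
wrist_force: [1.0, -0.6, 0.5]
gripper_width: 0.0003
[ 0.536  -0.0767  0.2271] [ 1.02 -0.58  0.47] 0.0002531213387725219
scene 311 [ 0.567 -0.171  0.153] [ 0.587 -0.062  0.167]
[ 0.57771724 -0.11957735  0.16178508] -83.47994719574736
side 95 [ 0.565 -0.168  0.154] [ 0.586 -0.059  0.166]
[ 0.57457672 -0.10889474  0.16158208] 96.60237286188045
```

View pics/w.png

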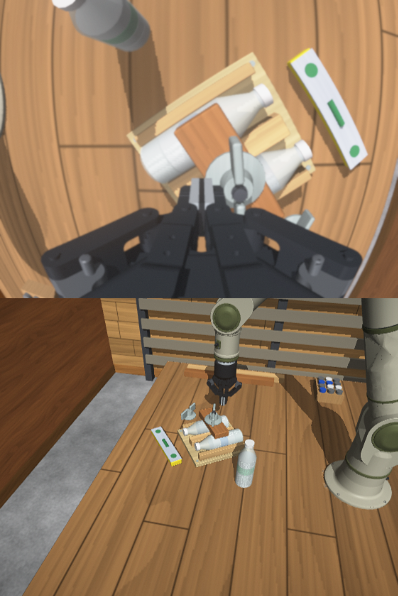

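The wrist view shows the shut fingertips at (207,185), beside the wing that runs from (237,140) to the hub at (240,185), in free space on its -x side. The wing angle is about 97°. Descending to z≈0.143.

```bash
python3 -m handwheel '{"grip":[0,0,0,0],"delta_pos":[[0,0,0.2],[0,0,0.2],[0,0,0.16],[0,0,0]],"turn":[0,0,0,0]}'
cat > plan.py <<'E'
# deltas (tool units) along the r=43 mm circle, clockwise, from the measured pose
import sys
from h import *
C=np.array([.577,-.1165]); s=sense(); p=s["tcp_pos"]
R=Ro.from_rotvec(s["tool_rot"]).as_matrix()
a=np.arctan2(*(p[:2]-C)[::-1]); step=float(sys.argv[1]); n=int(sys.argv[2]); z=float(sys.argv[3])
print("polar",np.degrees(a).round(1),np.hypot(*(p[:2]-C)).round(4),"z",p[2].round(4),"F",s["wrist_force"].round(1),"t",s["clock"])
q=p
for k in range(1,n+1):
    t=np.r_[C+.043*np.array([np.cos(a-k*step),np.sin(a-k*step)]),p[2]+(z-p[2])*k/n]
    print((R.T@(t-q)/.15).round(3).tolist(),end=","); q=t
print()
E
python3 plan.py 0.2 10 0.143
```

```text
clock: 1.4
tcp_pos: [0.5418, -0.0735, 0.1403]
tool_rot: [-2.213, -2.227, 0.001]
wrist_force: [0.3, -0.4, -0.0]
gripper_width: -0.0001
polar 129.3 0.0555 z 0.1403 F [ 0.3 -0.4 -0. ] t 1.4
[-0.034, 0.1, -0.002],[0.021, 0.053, -0.002],[0.01, 0.056, -0.002],[-0.001, 0.057, -0.002],[-0.013, 0.056, -0.002],[-0.023, 0.052, -0.002],[-0.033, 0.047, -0.002],[-0.042, 0.039, -0.002],[-0.049, 0.03, -0.002],[-0.054, 0.02, -0.002],
```

```bash
python3 -m handwheel '{"grip":[0,0,0,0,0],"delta_pos":[[-0.05,0.03,0],[0.02,0.05,0],[0.01,0.055,0],[0,0.055,0],[-0.015,0.055,0]],"turn":[0,0,0,0,0]}'
python3 plan.py 0.2 8 0.141
```

```text
clock: 1.9
tcp_pos: [0.5779, -0.0786, 0.1419]
tool_rot: [-2.209, -2.223, 0.01]
wrist_force: [-5.6, 0.8, -2.1]
gripper_width: 0.0002
polar 88.6 0.0379 z 0.1419 F [-5.6  0.8 -2.1] t 1.9
[0.026, 0.058, 0.0],[-0.019, 0.054, 0.0],[-0.029, 0.049, 0.0],[-0.038, 0.043, 0.0],[-0.046, 0.034, 0.0],[-0.052, 0.024, 0.0],[-0.056, 0.014, 0.001],[-0.057, 0.002, 0.001],
```

Contact is made: about 5.6 N against the push direction. Continuing round.

```bash
python3 -m handwheel '{"grip":[0,0,0,0,0],"delta_pos":[[0.026,0.06,0],[-0.015,0.057,0],[-0.025,0.052,0],[-0.036,0.046,0],[-0.044,0.036,0]],"turn":[0,0,0,0,0]}'
python3 plan.py 0.2 8 0.140
```

```text
clock: 2.4
tcp_pos: [0.6194, -0.0905, 0.1438]
tool_rot: [-2.205, -2.225, 0.007]
wrist_force: [-2.4, 2.3, -0.2]
gripper_width: -0.0002
polar 31.5 0.0497 z 0.1438 F [-2.4  2.3 -0.2] t 2.4
[-0.075, -0.014, 0.003],[-0.056, 0.014, 0.003],[-0.057, 0.002, 0.003],[-0.057, -0.009, 0.003],[-0.054, -0.02, 0.003],[-0.049, -0.03, 0.003],[-0.042, -0.039, 0.003],[-0.033, -0.047, 0.003],
```

```bash
python3 -m handwheel '{"grip":[0,0,0,0,0],"delta_pos":[[-0.06,-0.01,0.02],[-0.056,-0.005,0.01],[-0.057,-0.004,0.01],[-0.057,-0.009,0],[-0.054,-0.02,0]],"turn":[0,0,0,0,0]}'
python3 plan.py 0.2 8 0.140
python3 - <<'E'
from h import *
for n in("scene","side"):
    c=capture(n); W=world(c); d=c["depth"]>0
    Q=W[d&(W[...,2]>.156)&(W[...,2]<.17)&(np.hypot(W[...,0]-.577,W[...,1]+.1165)<.06)]
    print(n,len(Q)); cv2.imwrite(f"pics/{n}2.png",c["frame"][...,::-1])
a=cv2.imread("pics/scene2.png")[225:345,160:300]; b=cv2.imread("pics/side2.png")[130:250,210:350]
cv2.imwrite("pics/c2.png",cv2.resize(np.hstack([a,b]),None,fx=2.8,fy=2.8,interpolation=2))
E
```

```text
clock: 2.9
tcp_pos: [0.616, -0.1356, 0.1382]
tool_rot: [-2.207, -2.228, -0.002]
wrist_force: [1.3, 3.8, 0.2]
gripper_width: -0.0003
polar -26.1 0.0434 z 0.1382 F [1.3 3.8 0.2] t 2.9
[-0.047, -0.033, -0.002],[-0.041, -0.04, -0.002],[-0.033, -0.047, -0.001],[-0.023, -0.053, -0.001],[-0.012, -0.056, -0.001],[-0.0, -0.057, -0.001],[0.011, -0.056, -0.001],[0.022, -0.053, -0.001],
scene 99
side 115
```

View pics/c2.png

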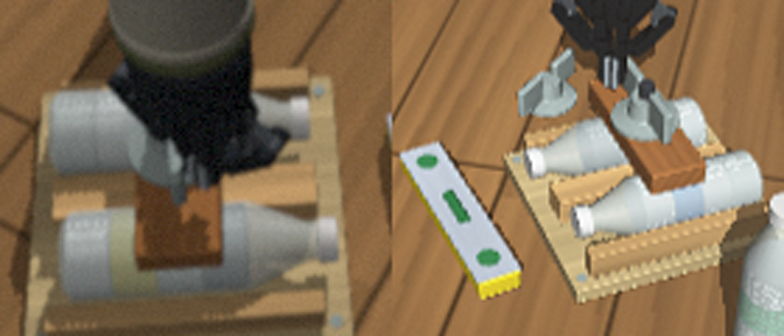

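The side crop shows the fingertip at (615,72), behind the wing, which has turned with it. The other wing is at (665,125), and the bottles and level look undisturbed. Carrying on.

```bash
python3 -m handwheel '{"grip":[0,0,0,0,0],"delta_pos":[[-0.047,-0.033,0],[-0.041,-0.04,0],[-0.033,-0.047,0],[-0.023,-0.053,0],[-0.012,-0.056,0]],"turn":[0,0,0,0,0]}'
python3 plan.py 0.2 6 0.138
```

```text
clock: 3.5
tcp_pos: [0.5818, -0.1627, 0.139]
tool_rot: [2.212, 2.231, 0.006]
wrist_force: [3.1, 1.4, -0.2]
gripper_width: -0.0003
polar -84.1 0.0464 z 0.139 F [ 3.1  1.4 -0.2] t 3.5
[0.023, -0.059, 0.001],[0.012, -0.056, 0.001],[0.023, -0.053, 0.001],[0.033, -0.047, 0.001],[0.041, -0.04, 0.001],[0.048, -0.031, 0.001],
```

```bash
python3 -m handwheel '{"grip":[0,0,0,0],"delta_pos":[[0.01,-0.058,0],[0.014,-0.056,0],[0.025,-0.053,0],[0.035,-0.047,0.01]],"turn":[0,0,0,0]}'
python3 plan.py 0.1 8 0.137
python3 - <<'E'
from h import *
n="side"; c=capture(n); cv2.imwrite("pics/s3.png",cv2.resize(c["frame"][130:230,240:360,::-1],None,fx=5,fy=5,interpolation=2))
c=capture("scene");W=world(c);m=(c["depth"]>0)&(abs(W[...,0]-.577)<.07)&(abs(W[...,1]+.116)<.09)&(W[...,2]>.1)&(W[...,2]<.2);print(m.sum())
E
```

```text
clock: 3.9
tcp_pos: [0.5468, -0.1521, 0.1381]
tool_rot: [2.212, 2.226, 0.005]
wrist_force: [3.2, -0.3, 1.4]
gripper_width: 0.0001
polar -130.3 0.0467 z 0.1381 F [ 3.2 -0.3  1.4] t 3.9
[0.038, -0.005, 0.001],[0.022, -0.019, 0.001],[0.023, -0.016, 0.001],[0.025, -0.014, 0.001],[0.026, -0.011, 0.001],[0.027, -0.009, 0.001],[0.028, -0.006, 0.001],[0.028, -0.003, 0.001],
2522
```

View pics/s3.png

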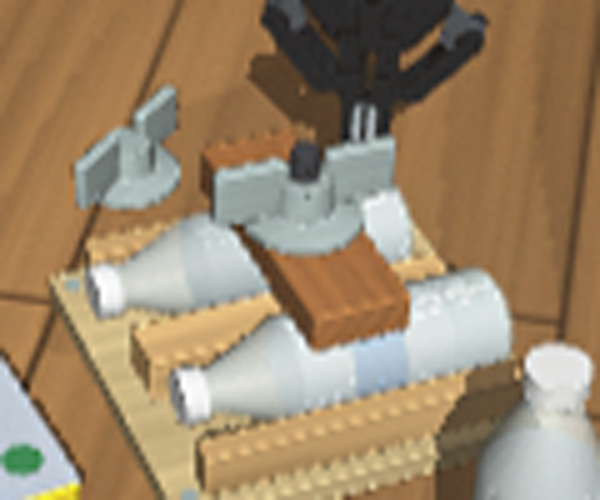

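The side crop shows the fingertips at (365,125), behind the wing at (360,165). The wings now lie nearly along the jig's x axis and the bar is almost on the bottles. From here I'll use small steps and watch the force.

```bash
python3 -m handwheel '{"grip":[0,0,0],"delta_pos":[[0.028,-0.012,0],[0.028,-0.012,0],[0.028,-0.012,0]],"turn":[0,0,0]}'
python3 plan.py 0.1 4 0.137
```

```text
clock: 4.3
tcp_pos: [0.5393, -0.1389, 0.1373]
tool_rot: [2.214, 2.228, 0.0]
wrist_force: [3.1, -1.2, -0.6]
gripper_width: -0.0
polar -149.3 0.0439 z 0.1373 F [ 3.1 -1.2 -0.6] t 4.3
[0.028, -0.008, 0.0],[0.027, -0.011, 0.0],[0.028, -0.008, 0.0],[0.028, -0.005, 0.0],
```

```bash
python3 -m handwheel '{"grip":[0,0],"delta_pos":[[0.03,-0.008,0],[0.03,-0.006,0]],"turn":[0,0]}'
python3 plan.py 0.1 4 0.137
```

```text
clock: 4.5
tcp_pos: [0.5369, -0.1294, 0.137]
tool_rot: [2.214, 2.228, -0.0]
wrist_force: [2.2, -4.1, -1.1]
gripper_width: 0.0
polar -162.2 0.0421 z 0.137 F [ 2.2 -4.1 -1.1] t 4.5
[0.026, -0.013, 0.0],[0.028, -0.004, 0.0],[0.029, -0.002, 0.0],[0.029, 0.001, 0.0],
```

```bash
python3 -m handwheel '{"grip":[0,0],"delta_pos":[[0.03,-0.006,0],[0.03,-0.004,0]],"turn":[0,0]}'
python3 plan.py 0.1 4 0.137
```

```text
clock: 4.7
tcp_pos: [0.5362, -0.1244, 0.1372]
tool_rot: [2.214, 2.22, -0.003]
wrist_force: [4.9, -29.1, -6.3]
gripper_width: -0.0001
polar -169.1 0.0416 z 0.1372 F [  4.9 -29.1  -6.3] t 4.7
[0.027, -0.013, 0.0],[0.029, -0.001, 0.0],[0.029, 0.002, 0.0],[0.028, 0.005, 0.0],
```

```bash
python3 -m handwheel '{"grip":[0,0],"delta_pos":[[0.03,-0.002,0],[0.03,0,0]],"turn":[0,0]}'
python3 plan.py 0.1 4 0.137
```

```text
clock: 4.9
tcp_pos: [0.5362, -0.1248, 0.1372]
tool_rot: [2.218, 2.204, -0.012]
wrist_force: [1.5, -17.8, -4.1]
gripper_width: 0.0002
polar -168.5 0.0417 z 0.1372 F [  1.5 -17.8  -4.1] t 4.9
[0.026, -0.013, -0.0],[0.029, -0.002, -0.0],[0.029, 0.001, -0.0],[0.028, 0.004, -0.0],
```

The finger has stalled at polar -169° with 18–29 N, against about 4 N before. I predicted about -165°, so this is the stop. I'll back off, lift away and check.

```bash
python3 -m handwheel '{"grip":[0,0,0,0,0,0,0,0,0],"delta_pos":[[-0.06,0,0],[-0.06,-0.03,0],[0,0,-0.25],[0,0,-0.3],[0,0,-0.3],[0.2,0.3,0],[0.2,0.3,0],[0.2,0.3,0],[0,0,0]],"turn":[0,0,0,0,0,0,0,0,0]}'
python3 - <<'E'
from h import *
s=sense(); print(s["tcp_pos"].round(3),s["wrist_force"].round(1))
cs={n:capture(n) for n in("scene","side")}
for n,c in cs.items():
    W=world(c); d=c["depth"]>0
    Q=W[d&(W[...,2]>.149)&(W[...,2]<.159)&(np.hypot(W[...,0]-.577,W[...,1]+.1165)<.062)&(np.hypot(W[...,0]-.577,W[...,1]+.1165)>.02)]
    if len(Q)<10: print(n,len(Q)); continue
    l=np.linalg.svd(Q[:,:2]-Q[:,:2].mean(0))[2][0]; print(n,len(Q),Q.mean(0).round(3),Q[:,2].max(),np.degrees(np.arctan2(l[1],l[0])))
    m=d&(W[...,2]>.1)&(W[...,2]<.125)&(abs(W[...,0]-.577)<.09)&(abs(W[...,1]+.1165)<.1)&(np.hypot(W[...,0]-.577,W[...,1]+.1165)>.05)
    print("bar z",np.percentile(W[m][:,2],[50,75]).round(4))
W0=world(np.load("pics/scene.npz")); W=world(cs["scene"])
for k,(u,v) in dict(bottle=(211,160),spare=(243,402),lev1=(310,272),lev2=(328,348)).items(): print(k,(W[v,u]-W0[v,u]).round(4))
a=cs["scene"]["frame"][140:420,160:350,::-1]; b=cs["side"]["frame"][120:280,200:370,::-1]
cv2.imwrite("pics/f.png",np.hstack([cv2.resize(a,(380,560)),cv2.resize(b,(410,560*410//595))[:560] if 0 else cv2.copyMakeBorder(cv2.resize(b,(410,386)),0,174,0,0,0)]))
E
```

```text
clock: 5.8
tcp_pos: [0.6566, -0.0513, 0.2683]
tool_rot: [2.227, 2.212, -0.013]
wrist_force: [-0.3, 0.1, -0.3]
gripper_width: 0.0001
[ 0.657 -0.051  0.268] [-0.3  0.1 -0.3]
scene 175 [ 0.579 -0.118  0.154] 0.1581219690533362 -7.748739460636763
bar z [0.1105 0.1115]
side 83 [ 0.571 -0.109  0.153] 0.15759562176874684 172.15638040048407
bar z [0.1101 0.1113]
bottle [-0.0012  0.0014 -0.0019]
spare [ 0.0002 -0.0002  0.0011]
lev1 [ 0.0005 -0.0014  0.0025]
lev2 [ 0.0002 -0.001   0.0025]
```

View pics/f.png

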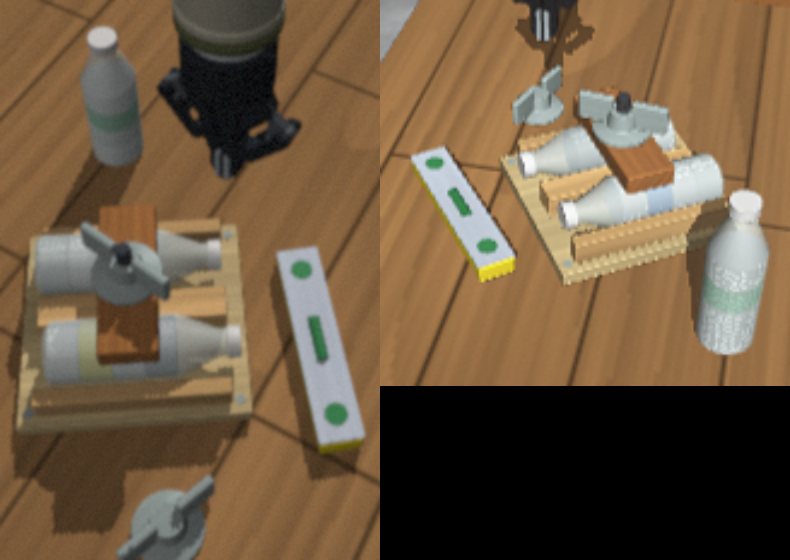

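The view shows the bar down on both bottles, with the wings from (85,235) to (165,285). The standing bottle, spare nut and level look unmoved, and the gripper is well clear. The wing tops are at about 0.157 m, as expected at the stop.

```bash
python3 -c "from cell import job_done; print(job_done())"
```

```text
the job is handed in; nothing more can be done
None
```

The wing nut is screwed down against its stop and the job is handed in, at about 6 s on the robot's clock. I pushed one wing clockwise with the shut fingertips in one continuous sweep, split over several moves, and never had the nut or a wing between the fingers.

- **At the stop:** the finger stalled with 18–29 N on the wrist, against about 4 N while turning. The highest reading I saw was about 30 N, taken only at the end of each move.
- **Nut turn:** the cameras show about 285° (5.0 rad). The nut started near 2.0 rad by its height, so it ends at about 7.
- **Heights:** the wing tops are at about 157–158 mm, as expected at the stop. The bar top read 110–112 mm against the nominal 113 mm, about the calibration's 2 mm.
- **Surroundings:** the standing bottle, spare nut and level show shifts under 3 mm, which is measurement noise. I checked the two clamped bottles only by eye in the last picture, and they look in place. The gripper is clear of everything.

No check failed.

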